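# Hold the copper fish vane balanced over its beech base

## Robot

A 6-joint arm with a two-finger parallel gripper is mounted at the origin on the work surface. World frame = base frame: x ahead of the robot, y to its left, z up, the work surface at z = 0. Lengths are in m, angles in rad, forces in N, time in s.
With the tool pointing down it reaches from about 0.375 to 0.9 m from the base axis. Payload 3.1 kg.
Tool frame: the origin (TCP) lies between the finger pads; the fingertips stand 17 mm ahead of it and the grasp point (between the pads) lies 2 mm behind it (robot.nose_length is the distance from the TCP to the fingertips, in m); z points along the fingers, y is the line along which they close (so a half turn about z gives the same grasp; the last joint's range is limited). The gripper opens to 87 mm and grips with 3 to 60 N. Pads are 19 mm wide; open, the fingers measure 117 mm over their backs; the gripper's body (75 mm by 190 mm) begins 51 mm behind the grasp point.
Start: joints at [-1.325, 0.527, 1.433, -0, 1.181, -0.178], TCP at [0.257, -0.57, 0.24] pointing down, gripper open.
Joint ranges: [-3.08, 3.08], [-0.75, 2.2], [0.22, 2.44], [-1.43, 4.57], [0, 2.65], [-2.85, 2.85]. Speed limits (rad/s): [2.79, 2.79, 3.14, 3.14, 3.14, 3.14].

## Interface

Orientations are given as a unit quaternion [x, y, z, w].
In Python, from rig import robot, cams gives the robot as it stands.
- The arm moves only by the shell command python3 -m pendant 'ROWS' [FORCE]. ROWS is JSON, a list of rows, each an object with "jaw": the opening, from 0 (shut) to 1 (fully open); "linear": the shift along the tool's x, y, z in cm, a list of three; "twist": the turn about the tool's z in degrees. A call has 1 to 12 rows; each row shifts and turns the commanded pose from where the row before left it, along the tool's axes as they then stand; what a row does not reach is not made up. A row lasts 1/12 s, in which the tool goes at most 41.7 mm and 7.16 degrees, less where a joint would pass 70% of its speed; a pose out of reach is approached as far as the arm can. A call is refused whole if a number of a shift passes 4.17 or a number of a turn 7.16, either way. A call with a gripper value outside its range is refused whole. The fingers move at their own pace and stop on an object; FORCE is the grip in N (left out, the last holds). Time passes only in rows, so rows that do not move let the fingers close. It gives the time, the measured TCP pose, the force, the opening and the grip force at its end, in the units of the state.
- robot.get_obs(): the state, without advancing time (a new reading comes with each control period).
- cams.camera(name): name is "scene" or "top"; returns a dict with "color" (384x512x3 uint8, blue, green, red), "depth" (384x512 float32, m along the optical axis (not along the pixel's ray), 0 where there is no reading), "fov_y" (degrees; the focal length in pixels is half the picture's height over the tangent of half this angle, whatever the lens; pixels are square), "cx", "cy" (the principal point, pixels), "view" (4x4, takes a point from world to camera coordinates). Camera axes: x right, y down, z forward; pixel columns grow to the right and rows downward; lengths in m; the calibration is good to about 2 mm. A picture is of the moment at which its call begins.
- robot.hand_in(): hands the job in; it is judged then, once.
The state is a dict: "time": time; "q": joint angles; "joint_velocities": joint speeds; "joint_torque": joint torques, N m; "position": TCP position; "tool_rot": TCP orientation; "ft_force": force on the tool from outside, world axes, zero at the start; "moment": the same for the moment, N m; "grip_width": finger opening in m; "grip_force": force on a finger pad.
Only numpy, scipy, OpenCV 4.12 (cv2) and the standard library are available. Lean on these libraries where they do the work, as an engineer would, in place of code of your own. Each camera call takes 0.05 s, during which the arm holds its last target. There are 200 camera calls.

## Task

Turn the wooden button on the rack clockwise until its latch is clear of the copper fish weathervane, then grip the vane's rod at its balance point, close to the fish's nose, and lift it out. Hold it level about 5 cm above the brass pin of the turned beech base, with the balance point straight over the pin, so that the spindle can be lined up. Finish while still holding it there, still and touching nothing but the gripper, and leave the base and the other stock where they stand.

Things in the scene. Friction and masses are not known exactly. Their poses are not given: they have to be found in the camera images.
- vane_balance (a point): balance point of the loose copper fish weathervane (0.32 kg): on the axis of its square rod (10 x 10 mm), 25 mm from the fish's blunt nose, not at the vane's middle; 70 mm above the work surface in the rack. x along the rod to the fish, z up. Fish at x = 25 to 97 mm, 36 mm thick, fins to 24 mm above and below the axis; rod's tail end at x = 124, point of its cone arrowhead at -199 mm.
- rack_mid (a point): on the fixed pale wooden rack, on the axis of the rod lying in it, 70 mm up. x along the rod to the fish, z up. Two open-topped forks hold the rod at x = -105 and +150 mm (14 mm thick, 45 mm wide, tops 5 mm above the axis); the balance point is at x = +41 mm. Foot 300 x 100 mm, 14 mm thick. The button's pivot stands at x = -70, y = +32 mm.
- button_grip (a point): on the pivot axis of the rack's dark wooden turn-button, at the height to grip, 108.5 mm up. Grip bar 16 mm wide (point x), 42 mm long (point y), from 24 mm below to 10 mm above this point. Beneath it a latch bar, 12 mm wide, 7 mm thick, reaches 44 mm from the pivot along -y, at the start over the rod, 2.5 mm above it. The frame turns with the button.
- button (a joint): angle of the turn-button in rad: 0 = latch bar straight across the rod; it grows as the button is turned clockwise seen from above, and the stop is at 1.6. The latch bar is clear of the rod from about 1.15 on. Friction (0.05 N m) keeps it where it is left.
- base_pin (a point): top of the upright brass pin (8 mm across, 30 mm tall) in the middle of the loose turned beech base (84 mm across, 40 mm high, 0.45 kg); 70 mm above the work surface. z up.
- plainbase_mid (a point): a second turned beech base, same outline as the first (84 mm across, 40 mm high), with a dark round inlay in its flat top and no pin; this point is at its middle, half-way up.
- canister_mid (a point): screw-top tin canister, 84 mm across, 109 mm high, in the back row; this point is at its middle, half-way up.
- bear_mid (a point): white ceramic bear cub sitting, about 60 mm wide, 72 mm high, on the robot's side of the bases; this point is at its middle, half-way up.
- globe_mid (a point): blue glass globe 80 mm across on a 48 mm metal foot, 84 mm high, in the back row; this point is at its middle, half-way up.
- carton_mid (a point): cardboard carton 55 x 75 x 50 mm high, in the back row; this point is at its middle, half-way up.
- cork_mid (a point): cork stopper disc, 60 mm across, 20 mm high; this point is at its middle, half-way up.
- collar_mid (a point): brass collar ring, 56 mm across, 14 mm high, in front of the back row; this point is at its middle, half-way up.
Mind the look-alikes: they are no part of the job. Leave any red look-alike of the part that bears base_pin alone.

How it is judged:
On the way, in this order (a step that is already met when the one before it is completed fails the run):
1. The button is turned clear of the rod (value of joint button above 1.15 rad), for 0.2 s.
2. The vane is lifted out of the rack, gripped at its balance point (height (world z) of vane_balance above 0.1 m and contact force between vane and rack below 0.1 N and x of the grasp point in the frame of vane_balance between -0.02 and 0.02 m and contact force between vane and the fingers above 1 N), for 0.2 s.
At the end, for the whole second after the job is handed in: Vane held only by the gripper, within 20 mm (along the rod) of its balance point, level within 0.12 rad, still, that point within 20 mm sideways of the pin and 25 to 80 mm above its top; button past 1.1 rad, base upright, base and other stock within 30 mm of their start (x of the grasp point in the frame of vane_balance between -0.02 and 0.02 m and contact force between vane and the fingers above 1 N and angle between each of vane_balance, base_pin's own z axis and vertical below 0.12 rad and horizontal distance between vane_balance and base_pin below 0.02 m and z of vane_balance in the frame of base_pin between 0.025 and 0.08 m and linear speed of vane below 0.03 m/s and value of joint button above 1.1 rad and contact force between vane and base below 0.1 N and contact force between vane and rack below 0.1 N and contact force between vane and button below 0.1 N and contact force between vane and table below 0.1 N and contact force between vane and plainbase below 0.1 N and contact force between vane and canister below 0.1 N and contact force between vane and bear below 0.1 N and contact force between vane and globe below 0.1 N and contact force between vane and carton below 0.1 N and contact force between vane and cork below 0.1 N and contact force between vane and collar below 0.1 N and distance of each of base_pin, plainbase_mid, canister_mid, bear_mid, globe_mid, carton_mid, cork_mid, collar_mid from where it was at the start of the episode below 0.03 m); the arm keeps its last pose, push and grip.
It fails at once if The beech base with the pin was moved by more than 30 mm (distance of base_pin from where it was at the start of the episode above 0.03 m).
It fails at once if Other stock was knocked or moved by more than 30 mm (distance of any of plainbase_mid, canister_mid, bear_mid, globe_mid, carton_mid, cork_mid, collar_mid from where it was at the start of the episode above 0.03 m).
It also fails if it takes over 50 s, if anything falls off the work surface, if the arm or the gripper's body presses on something with over 40 N, if the wrist force passes 120 N, or if a joint passes its speed limit or range.

## Working session

There is one attempt and no reset: what is moved stays moved. The work goes in short steps, Python scripts to look and compute and a shell command to move; the robot and the scene stay as the last step left them, time stands still between calls to the robot, and variables do not carry over. Pictures are saved under pics/ and viewed, at most 10 in all, crops included, and the job is handed in when it is done.

```bash
ls; mkdir -p pics; cat > h.py <<'E'
import numpy as np,cv2
from rig import robot,cams
def cam(n):
    c=cams.camera(n);return c
def ray(c,u,v,z=None):
    h,w=c['color'].shape[:2];f=h/2/np.tan(np.radians(c['fov_y'])/2)
    V=np.array(c['view']);R,t=V[:3,:3],V[:3,3];o=-R.T@t
    u=np.atleast_1d(np.asarray(u,float));v=np.atleast_1d(np.asarray(v,float))
    d=np.stack([(u-c['cx'])/f,(v-c['cy'])/f,np.ones_like(u)],-1)
    if z is None:
        d=d*c['depth'][v.astype(int),u.astype(int)][:,None]; return d@R+o
    d=d@R; return o+d*((z-o[2])/d[:,2])[:,None]
def cloud(c):
    h,w=c['depth'].shape;vv,uu=np.mgrid[:h,:w];return ray(c,uu.ravel(),vv.ravel()).reshape(h,w,3)
E
python3 - <<'E'
from h import *
for n in('scene','top'):
    c=cam(n);cv2.imwrite(f'pics/{n}0.png',cv2.resize(c['color'],(800,600)))
    np.save(f'pics/{n}0.npy',cloud(c)); print(n,c['fov_y'],c['cx'],c['cy'],np.linalg.inv(np.array(c['view']))[:3,3])
print(robot.get_obs())
E
```

```text
pics
scene 50.84573898134989 257.49007000614125 185.93081375702695 [0.93974417 0.5698388  0.64338927]
top 54.57135638575714 256.97258720126246 190.33151885183236 [ 0.38651784 -0.03858194  0.89813616]
{'time': 0.1, 'q': array([-1.32549369e+00,  5.28382750e-01,  1.43376699e+00, -1.95010368e-05,
        1.18140612e+00, -1.78446245e-01]), 'joint_velocities': array([ 5.37214525e-05, -6.53694583e-04, -3.77902209e-03, -1.30988165e-03,
       -5.12060995e-04, -1.90281954e-04]), 'joint_torque': array([ 1.37433594e-04, -4.40984738e+01, -1.77150822e+01,  6.34933007e-02,
        5.34202263e-02, -3.15999250e-05]), 'position': array([ 0.25688611, -0.56908043,  0.23866588]), 'tool_rot': array([ 9.77637199e-01,  2.10296322e-01, -4.18190684e-05, -9.80754233e-04]), 'ft_force': array([-0.59258687, -0.41517801, -0.44800742]), 'moment': array([ 0.01975786, -0.0220883 ,  0.02281459]), 'grip_force': 0.0, 'grip_width': 0.08664543992236504}
```

View pics/top0.png

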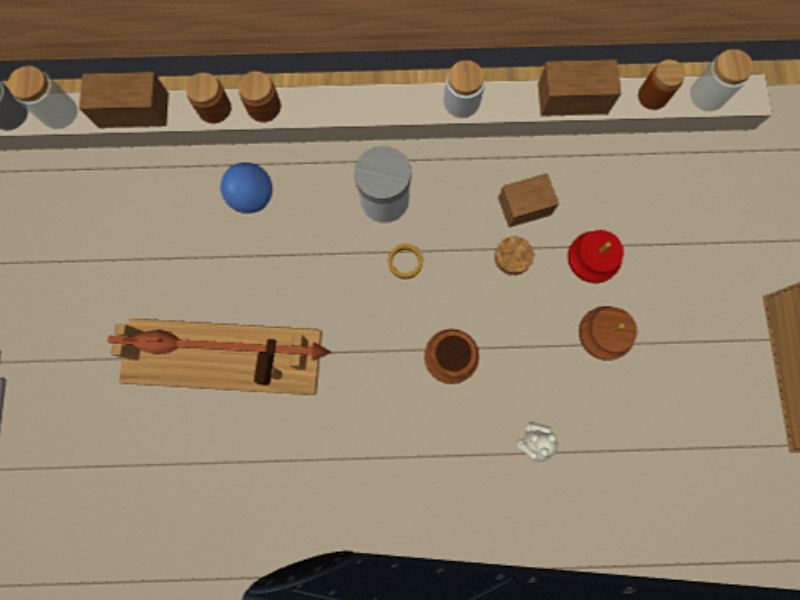

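View pics/scene0.png

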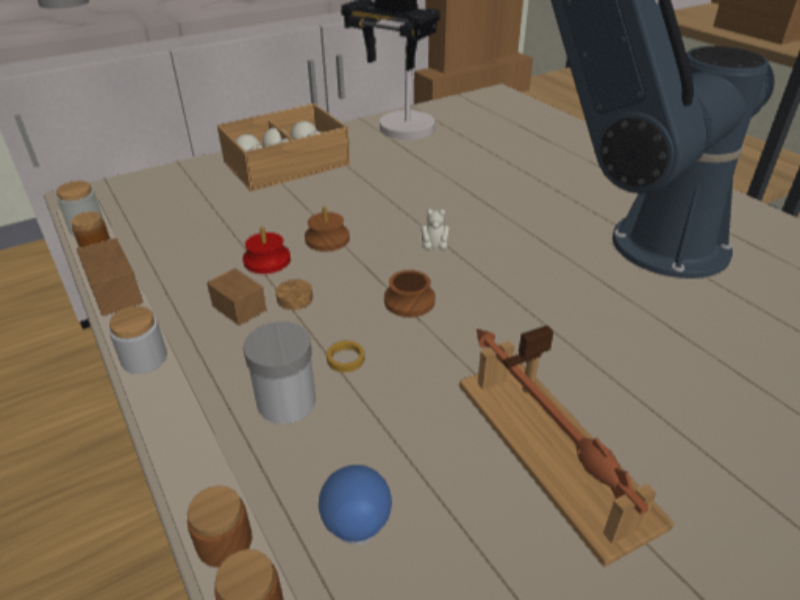

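The top view shows:
- **Vane:** in the rack, from (110,340) to (330,351), with the fish at (158,342).
- **Button:** at (265,362), with its latch bar over the rod.

Candidates for the pin base are beech with a brass pin at (608,333), a red base with a pin at (596,256), and a plain beech base with a dark inlay at (452,355). The one at (608,333) fits because it is beech and has a pin. I'll confirm it in a crop and measure.

```bash
python3 - <<'E'
from h import *
c=cam('top');I=c['color'];P=cloud(c)
a=I[120:270,60:230];b=I[150:240,345:415]
cv2.imwrite('pics/crop1.png',np.hstack([cv2.resize(a,(510,450)),cv2.resize(b,(280,450*280//280))]))
hsv=cv2.cvtColor(I,cv2.COLOR_BGR2HSV)
# rod: high above foot, reddish
vv,uu=np.mgrid[:384,:512]
box=(uu>65)&(uu<215)&(vv>200)&(vv<240)
m=box&(hsv[...,1]>120)&(hsv[...,0]<12)&(P[...,2]>.055)&(hsv[...,2]>60)
v,u=np.nonzero(m);print(len(u),u.min(),u.max())
Q=ray(c,u,v,.07)[:,:2]
vx,vy,x0,y0=cv2.fitLine(Q.astype(np.float32),cv2.DIST_HUBER,0,.01,.01).ravel()
d=np.array([vx,vy]);d*=np.sign(d[1]);s=(Q-[x0,y0])@d
tip=np.array([x0,y0])+d*s.min();tail=np.array([x0,y0])+d*s.max()
print('dir',d,'tip',tip,'tail',tail,'len',s.ptp() if hasattr(s,'ptp') else np.ptp(s),'z',np.median(P[m][:,2]))
print('balance from tip',tip+d*.199,'from tail',tail-d*.124)
# width profile
n=np.array([-d[1],d[0]]);t=(Q-[x0,y0])@n
for k in np.arange(s.min(),s.max(),.012):
    w=t[(s>=k)&(s<k+.012)]; print(round(k-s.min(),3),np.round([w.min()*1e3,w.max()*1e3],0) if len(w) else None)
# button dark
m=box|((uu>150)&(uu<185)&(vv>210)&(vv<250)); m&=(hsv[...,2]<70)&(P[...,2]>.1)
v,u=np.nonzero(m);print('button',len(u),P[m].mean(0)); Q=ray(c,u,v,.1185)[:,:2].astype(np.float32);print(cv2.minAreaRect(Q*1000))
# base pin
m=(uu>365)&(uu<415)&(vv>190)&(vv<235)
mp=m&(P[...,2]>.05);print('pin depth pts',mp.sum(),P[mp].mean(0) if mp.any() else None,P[m][:,2].max())
my=m&(hsv[...,0]>18)&(hsv[...,0]<35)&(hsv[...,1]>150);v,u=np.nonzero(my);print('yellow',len(u),u.min() if len(u) else 0,u.max() if len(u) else 0,v.min() if len(u) else 0)
mt=m&(abs(P[...,2]-.04)<.004);v,u=np.nonzero(mt);print('top',len(u),P[mt][:,:2].min(0),P[mt][:,:2].max(0))
mb=m&(P[...,2]>.008);q=P[mb][:,:2];print('outline',cv2.minEnclosingCircle((q*1000).astype(np.float32)))
E
```

```text
834 69 211
dir [0.08776286 0.9961414 ] tip [0.49988013 0.06054585] tail [0.52801566 0.37989468] len 0.32058584710213667 z 0.07600037184500391
balance from tip [0.51734494 0.25877798] from tail [0.51713307 0.25637315]
0.0 [-6.  5.]
0.012 [-12.  10.]
0.024 [-5.  6.]
0.036 [-5.  5.]
0.048 [-4.  3.]
0.06 [-3.  4.]
0.072 [-5.  5.]
0.084 [-4.  3.]
0.096 [-3.  4.]
0.108 [-5.  5.]
0.12 [-4.  3.]
0.132 [-3.  4.]
0.144 [-5.  5.]
0.156 [-4.  5.]
0.168 [-4.  4.]
0.18 [-5.  4.]
0.192 [-4.  5.]
0.204 [-4.  4.]
0.216 [-7. 11.]
0.228 [-16.  14.]
0.24 [-17.  17.]
0.252 [-17.  15.]
0.264 [-14.  13.]
0.276 [-9.  8.]
0.288 [-5.  4.]
0.3 [-5.  5.]
0.312 [-4.  5.]
button 161 [0.47381639 0.14462507 0.12095871]
((492.07196044921875, 223.93243408203125), (180.68885803222656, 40.92089080810547), 77.1053466796875)
pin depth pts 30 [ 0.48359596 -0.26212251  0.3149391 ] 0.8981361576738464
yellow 20 392 398 207
top 610 [ 0.49371087 -0.39275227] [ 0.55833506 -0.32561276]
outline ((464.27130126953125, -213.5432586669922), 191.46043395996094)
```

View pics/crop1.png

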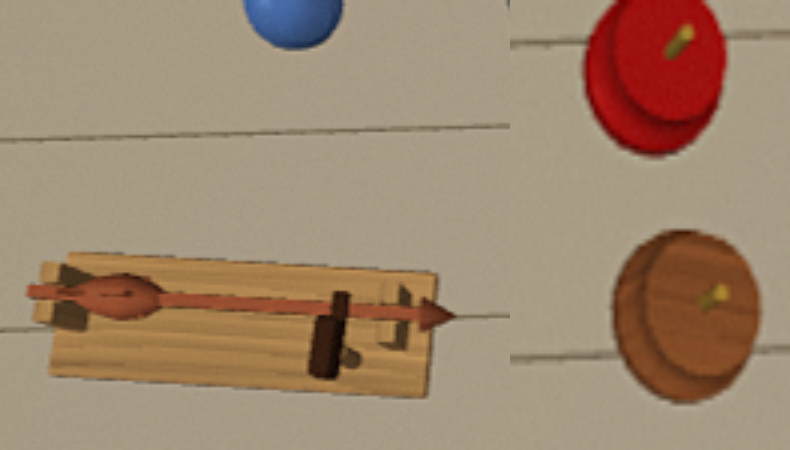

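The crop confirms the beech pin base, with the pin top near crop (720,290), clearly distinct from the red one. Next I'll refine the button and pin.

```bash
python3 - <<'E'
from h import *
vv,uu=np.mgrid[:384,:512]
c=cam('top');I=c['color'];P=cloud(c);hsv=cv2.cvtColor(I,cv2.COLOR_BGR2HSV)
m=(uu>155)&(uu<190)&(vv>205)&(vv<255)&(P[...,2]>.112)&(P[...,2]<.13)
v,u=np.nonzero(m);print('button top',len(u),np.median(P[m],0));r=cv2.minAreaRect((ray(c,u,v,.1185)[:,:2]*1000).astype(np.float32));print(r,cv2.boxPoints(r).tolist())
m=(uu>365)&(uu<415)&(vv>190)&(vv<235)
ok=P[...,2]<.3
mp=m&ok&(P[...,2]>.064);print('pin',mp.sum(),P[mp].mean(0) if mp.any() else '',P[m&ok][:,2].max())
my=m&(hsv[...,0]>18)&(hsv[...,0]<35)&(hsv[...,1]>150);v,u=np.nonzero(my);print(np.c_[u,v,hsv[my]].tolist());
mt=m&ok&(abs(P[...,2]-.04)<.003);print('flat top',cv2.minEnclosingCircle((P[mt][:,:2]*1000).astype(np.float32)))
mb=m&ok&(P[...,2]>.008)&(P[...,2]<.045);print('outline',cv2.minEnclosingCircle((P[mb][:,:2]*1000).astype(np.float32)))
E
```

```text
button top 157 [0.47494681 0.14749114 0.11776867]
((474.7371826171875, 147.51229858398438), (16.380407333374023, 41.75895690917969), 83.13359069824219) [[453.02825927734375, 141.87709045410156], [494.48773193359375, 136.8845977783203], [496.44610595703125, 153.1475067138672], [454.98663330078125, 158.13999938964844]]
pin 13 [ 0.52558914 -0.35860466  0.06949143] 0.07425352564352261
[[396, 207, 19, 186, 119], [397, 207, 21, 183, 164], [398, 207, 19, 182, 164], [395, 208, 20, 184, 112], [396, 208, 20, 182, 151], [397, 208, 21, 180, 171], [398, 208, 21, 183, 171], [393, 209, 19, 187, 112], [394, 209, 20, 191, 111], [395, 209, 19, 188, 115], [396, 209, 20, 180, 147], [397, 209, 20, 184, 166], [398, 209, 21, 177, 169], [392, 210, 20, 190, 110], [393, 210, 20, 184, 115], [394, 210, 19, 180, 112], [395, 210, 19, 183, 106], [396, 210, 19, 188, 92], [393, 211, 19, 193, 102], [394, 211, 19, 179, 101]]
flat top ((525.82958984375, -359.12957763671875), 33.8333854675293)
outline ((525.616455078125, -358.490478515625), 41.9019660949707)
```

```bash
python3 -m pendant '[{"jaw":1,"linear":[2.47,-2.82,0],"twist":0},{"jaw":1,"linear":[2.47,-2.82,0],"twist":0},{"jaw":1,"linear":[2.47,-2.82,0],"twist":0},{"jaw":1,"linear":[2.47,-2.82,0],"twist":0},{"jaw":1,"linear":[2.47,-2.82,0],"twist":0},{"jaw":1,"linear":[2.47,-2.82,0],"twist":0},{"jaw":1,"linear":[2.47,-2.82,0],"twist":0},{"jaw":1,"linear":[2.47,-2.82,0],"twist":0},{"jaw":1,"linear":[2.47,-2.82,0],"twist":0},{"jaw":1,"linear":[2.47,-2.82,0],"twist":0}]' 10
python3 -m pendant '[{"jaw":0.6,"linear":[2.47,-2.82,0],"twist":0},{"jaw":0.6,"linear":[2.47,-2.82,0],"twist":0},{"jaw":0.6,"linear":[2.47,-2.82,0],"twist":0},{"jaw":0.6,"linear":[2.47,-2.82,0],"twist":0},{"jaw":0.6,"linear":[2.47,-2.82,0],"twist":0},{"jaw":0.6,"linear":[2.47,-2.82,0],"twist":0},{"jaw":0.6,"linear":[2.47,-2.82,0],"twist":0},{"jaw":0.6,"linear":[2.47,-2.82,0],"twist":0},{"jaw":0.6,"linear":[2.47,-2.82,0],"twist":0},{"jaw":0.6,"linear":[2.47,-2.82,0],"twist":0}]' 10
python3 -m pendant '[{"jaw":0.6,"linear":[0,0,0],"twist":-7.1},{"jaw":0.6,"linear":[0,0,0],"twist":-7.1},{"jaw":0.6,"linear":[0,0,0],"twist":-7.1},{"jaw":0.6,"linear":[0,0,0],"twist":-7.1},{"jaw":0.6,"linear":[0,0,0],"twist":-7.1},{"jaw":0.6,"linear":[0,0,0],"twist":-7.1},{"jaw":0.6,"linear":[0,0,0],"twist":-7.1},{"jaw":0.6,"linear":[0,0,0],"twist":-7.1},{"jaw":0.6,"linear":[0,0,0],"twist":-7.1},{"jaw":0.6,"linear":[0,0,0],"twist":-7.1},{"jaw":0.6,"linear":[0,0,0],"twist":-7.1}]' 10
python3 -m pendant '[{"jaw":0.6,"linear":[0,0,0],"twist":-7.1},{"jaw":0.6,"linear":[0,0,0],"twist":-7.1},{"jaw":0.6,"linear":[0,0,0],"twist":-7.1},{"jaw":0.6,"linear":[0,0,0],"twist":-7.1},{"jaw":0.6,"linear":[0,0,0],"twist":-7.1},{"jaw":0.6,"linear":[0,0,0],"twist":-7.1},{"jaw":0.6,"linear":[0,0,0],"twist":-7.1},{"jaw":0.6,"linear":[0,0,0],"twist":-7.1},{"jaw":0.6,"linear":[0,0,0],"twist":-7.1},{"jaw":0.6,"linear":[0,0,0],"twist":-7.1},{"jaw":0.6,"linear":[0,0,0],"twist":0}]' 10
cat >> h.py <<'E'
from scipy.spatial.transform import Rotation as Ro
def to(x,y,z):
    o=robot.get_obs();R=Ro.from_quat(o['tool_rot']).as_matrix()
    print('t',o['time'],'pos',o['position'].round(4),'xyaw',np.degrees(np.arctan2(R[1,0],R[0,0])).round(2),'tilt',R[2].round(3),'q6',o['q'][5].round(2),'w',round(o['grip_width'],4),'gf',o['grip_force'],'tool cm to go',(R.T@(np.array([x,y,z])-o['position'])*100).round(2))
E
python3 -c "
from h import *
to(.475,.148,.1065)"
```

```text
time: 1.03
position: [0.3663, -0.2093, 0.2396]
tool_rot: [0.978, 0.21, 0.0, 0.0]
ft_force: [1.5, 0.1, -0.2]
grip_width: 0.087
grip_force: 0.0
time: 1.87
position: [0.4755, 0.1496, 0.2396]
tool_rot: [0.978, 0.211, 0.0, 0.0]
ft_force: [0.5, -0.5, -0.2]
grip_width: 0.0519
grip_force: 0.0
time: 2.78
position: [0.4753, 0.1476, 0.2395]
tool_rot: [0.624, 0.781, -0.0, -0.0]
ft_force: [-0.1, -0.7, -0.2]
grip_width: 0.0522
grip_force: 0.0
time: 3.7
position: [0.4753, 0.1475, 0.2395]
tool_rot: [0.057, 0.998, -0.0, -0.0]
ft_force: [-0.6, -0.1, -0.2]
grip_width: 0.0523
grip_force: 0.0
t 3.7 pos [0.4753 0.1475 0.2395] xyaw 173.5 tilt [ 0. -0. -1.] q6 -1.38 w 0.0523 gf 0.0 tool cm to go [ 0.04  0.04 13.3 ]
```

```bash
python3 -m pendant '[{"jaw":0.6,"linear":[0,0,3],"twist":0},{"jaw":0.6,"linear":[0,0,3],"twist":0},{"jaw":0.6,"linear":[0,0,3],"twist":0},{"jaw":0.6,"linear":[0,0,2],"twist":0},{"jaw":0.6,"linear":[0,0,1.2],"twist":0},{"jaw":0.6,"linear":[0,0,0.8],"twist":0},{"jaw":0.6,"linear":[0,0,0],"twist":0},{"jaw":0,"linear":[0,0,0],"twist":0},{"jaw":0,"linear":[0,0,0],"twist":0},{"jaw":0,"linear":[0,0,0],"twist":0},{"jaw":0,"linear":[0,0,0],"twist":0},{"jaw":0,"linear":[0,0,0],"twist":0}]' 12
python3 -c "
from h import *
to(.475,.148,.1065);print(robot.get_obs()['ft_force'])"
```

```text
time: 4.7
position: [0.4758, 0.1476, 0.1103]
tool_rot: [0.058, 0.998, 0.0, 0.001]
ft_force: [0.3, -0.7, 0.2]
grip_width: 0.0266
grip_force: 0.0
t 4.7 pos [0.4758 0.1476 0.1103] xyaw 173.37 tilt [-0.002  0.    -1.   ] q6 -1.38 w 0.0266 gf 0.0 tool cm to go [0.09 0.03 0.38]
[ 0.29945186 -0.66066738  0.20378139]
```

```bash
python3 -m pendant '[{"jaw":0,"linear":[0,0,0],"twist":0},{"jaw":0,"linear":[0,0,0],"twist":0},{"jaw":0,"linear":[0,0,0],"twist":0},{"jaw":0,"linear":[0,0,0],"twist":0},{"jaw":0,"linear":[0,0,0],"twist":0}]' 12
python3 -m pendant '[{"jaw":0,"linear":[0,0,0],"twist":7},{"jaw":0,"linear":[0,0,0],"twist":7},{"jaw":0,"linear":[0,0,0],"twist":7},{"jaw":0,"linear":[0,0,0],"twist":7},{"jaw":0,"linear":[0,0,0],"twist":7},{"jaw":0,"linear":[0,0,0],"twist":7},{"jaw":0,"linear":[0,0,0],"twist":7},{"jaw":0,"linear":[0,0,0],"twist":7},{"jaw":0,"linear":[0,0,0],"twist":7},{"jaw":0,"linear":[0,0,0],"twist":7},{"jaw":0,"linear":[0,0,0],"twist":7},{"jaw":0,"linear":[0,0,0],"twist":7}]' 12
python3 -m pendant '[{"jaw":0,"linear":[0,0,0],"twist":0},{"jaw":0,"linear":[0,0,0],"twist":0},{"jaw":0,"linear":[0,0,0],"twist":0}]' 12
python3 -c "
from h import *
to(.475,.148,.1065);o=robot.get_obs();print(o['ft_force'],o['moment'])"
```

```text
time: 5.12
position: [0.4757, 0.1482, 0.11]
tool_rot: [0.058, 0.998, 0.001, 0.0]
ft_force: [-0.8, 4.3, 5.2]
grip_width: 0.0159
grip_force: 12.0
time: 6.12
position: [0.4764, 0.1488, 0.11]
tool_rot: [0.713, 0.701, 0.002, 0.0]
ft_force: [1.3, 6.8, 3.9]
grip_width: 0.0159
grip_force: 12.0
time: 6.37
position: [0.4764, 0.1488, 0.11]
tool_rot: [0.711, 0.703, 0.002, 0.0]
ft_force: [1.0, 8.2, 3.8]
grip_width: 0.016
grip_force: 12.0
t 6.3667 pos [0.4764 0.1488 0.11  ] xyaw 89.32 tilt [ 0.002  0.002 -1.   ] q6 0.09 w 0.016 gf 12.000199950998649 tool cm to go [-0.08 -0.14  0.35]
[0.99742937 8.23334408 3.81335292] [ 1.22790883 -0.06886434 -0.05070247]
```

```bash
python3 -m pendant '[{"jaw":0.5,"linear":[0,0,0],"twist":0},{"jaw":0.5,"linear":[0,0,0],"twist":0},{"jaw":0.5,"linear":[0,0,0],"twist":0},{"jaw":0.5,"linear":[0,0,0],"twist":0},{"jaw":0.5,"linear":[0,0,0],"twist":0},{"jaw":0.8,"linear":[0,0,-2],"twist":0},{"jaw":0.8,"linear":[0,0,-4],"twist":0},{"jaw":0.8,"linear":[0,0,-4],"twist":0},{"jaw":0.8,"linear":[2.5,1,0],"twist":2},{"jaw":0.8,"linear":[4,1.5,0],"twist":2.3},{"jaw":0.8,"linear":[4,1.4,0],"twist":0},{"jaw":0.8,"linear":[0,0,0],"twist":0}]' 40
python3 - <<'E'
from h import *
to(.5172,.2577,.068)
c=cam('scene');a=c['color'][190:370,280:450];cv2.imwrite('pics/s1.png',cv2.resize(a,(566,600)))
E
```

```text
time: 7.37
position: [0.523, 0.2543, 0.2106]
tool_rot: [0.736, 0.677, 0.004, 0.001]
ft_force: [1.4, -0.3, 0.4]
grip_width: 0.0692
grip_force: 0.0
t 7.3667 pos [0.523  0.2543 0.2106] xyaw 85.27 tilt [ 0.005  0.007 -1.   ] q6 0.34 w 0.0692 gf 0.0 tool cm to go [ 0.22 -0.7  14.25]
```

View pics/s1.png

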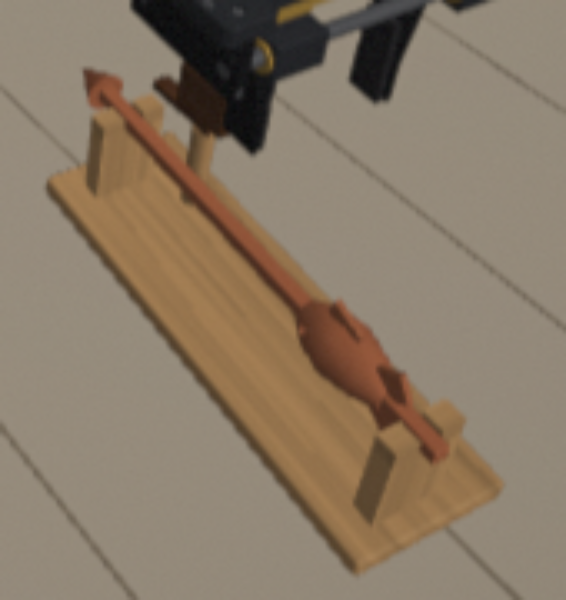

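The latch at crop (165,90) now lies parallel to the rod and clear of it, and the vane still sits in its forks. Now I'll descend onto the rod.

```bash
python3 -m pendant '[{"jaw":0.6,"linear":[0.2,-0.7,0],"twist":0},{"jaw":0.6,"linear":[0,0,3],"twist":0},{"jaw":0.6,"linear":[0,0,3],"twist":0},{"jaw":0.6,"linear":[0,0,3],"twist":0},{"jaw":0.6,"linear":[0,0,2],"twist":0},{"jaw":0.6,"linear":[0,0,0],"twist":0},{"jaw":0.6,"linear":[0,0,0],"twist":0}]' 40
python3 -c "
from h import *
to(.5172,.2577,.068)"
```

```text
time: 8.0
position: [0.5105, 0.2499, 0.0987]
tool_rot: [0.737, 0.676, -0.002, -0.001]
ft_force: [1.1, -0.1, 0.0]
grip_width: 0.0523
grip_force: 0.0
t 8.0 pos [0.5105 0.2499 0.0987] xyaw 85.01 tilt [-0.002 -0.004 -1.   ] q6 0.35 w 0.0523 gf 0.0 tool cm to go [0.84 0.61 3.07]
```

```bash
python3 -m pendant '[{"jaw":0.6,"linear":[0.8,0.6,0],"twist":0},{"jaw":0.6,"linear":[0,0,0],"twist":0},{"jaw":0.6,"linear":[0,0,1.5],"twist":0},{"jaw":0.6,"linear":[0,0,1.5],"twist":0},{"jaw":0.6,"linear":[0,0,0],"twist":0},{"jaw":0.6,"linear":[0,0,0],"twist":0},{"jaw":0.6,"linear":[0,0,0],"twist":0}]' 40
python3 -c "
from h import *
to(.5172,.2577,.068)"
```

```text
time: 8.58
position: [0.52, 0.2592, 0.0709]
tool_rot: [0.737, 0.676, 0.001, 0.001]
ft_force: [0.6, -0.4, -0.4]
grip_width: 0.0523
grip_force: 0.0
t 8.5833 pos [0.52   0.2592 0.0709] xyaw 85.09 tilt [ 0.001  0.002 -1.   ] q6 0.36 w 0.0523 gf 0.0 tool cm to go [-0.17 -0.27  0.29]
```

Within 2–3 mm. I'll apply a small correction and close.

```bash
python3 -m pendant '[{"jaw":0.6,"linear":[0,-0.2,0.2],"twist":0},{"jaw":0.6,"linear":[0,0,0],"twist":0},{"jaw":0,"linear":[0,0,0],"twist":0},{"jaw":0,"linear":[0,0,0],"twist":0},{"jaw":0,"linear":[0,0,0],"twist":0},{"jaw":0,"linear":[0,0,0],"twist":0},{"jaw":0,"linear":[0,0,0],"twist":0},{"jaw":0,"linear":[0,0,0],"twist":0},{"jaw":0,"linear":[0,0,0],"twist":0},{"jaw":0,"linear":[0,0,0],"twist":0},{"jaw":0,"linear":[0,0,0],"twist":0}]' 40
python3 -c "
from h import *
to(.5172,.2577,.068);print(robot.get_obs()['ft_force'])"
```

```text
time: 9.5
position: [0.5174, 0.259, 0.0676]
tool_rot: [0.737, 0.676, 0.0, 0.0]
ft_force: [0.6, -0.7, -0.3]
grip_width: 0.009
grip_force: 40.0
t 9.5 pos [0.5174 0.259  0.0676] xyaw 85.08 tilt [ 0.     0.001 -1.   ] q6 0.36 w 0.009 gf 39.9931431747973 tool cm to go [-0.13 -0.01 -0.04]
[ 0.57595013 -0.71945606 -0.28872153]
```

Rod gripped: width about 9–10 mm, 40 N. Lifting straight up.

```bash
python3 -m pendant '[{"jaw":0,"linear":[0,0,-0.5],"twist":0},{"jaw":0,"linear":[0,0,-1],"twist":0},{"jaw":0,"linear":[0,0,-1.5],"twist":0},{"jaw":0,"linear":[0,0,-1.5],"twist":0},{"jaw":0,"linear":[0,0,-1.5],"twist":0},{"jaw":0,"linear":[0,0,-1],"twist":0},{"jaw":0,"linear":[0,0,-0.5],"twist":0},{"jaw":0,"linear":[0,0,0],"twist":0},{"jaw":0,"linear":[0,0,0],"twist":0},{"jaw":0,"linear":[0,0,0],"twist":0},{"jaw":0,"linear":[0,0,0],"twist":0},{"jaw":0,"linear":[0,0,0],"twist":0}]' 40
python3 - <<'E'
from h import *
to(.5257,-.3588,.145);print(robot.get_obs()['ft_force'],robot.get_obs()['moment'])
c=cam('scene');a=c['color'][130:370,280:490];cv2.imwrite('pics/s2.png',cv2.resize(a,(525,600)))
E
```

```text
time: 10.5
position: [0.5165, 0.2588, 0.1417]
tool_rot: [0.737, 0.676, -0.001, -0.0]
ft_force: [0.3, -0.1, -3.2]
grip_width: 0.009
grip_force: 40.0
t 10.5 pos [0.5165 0.2588 0.1417] xyaw 85.08 tilt [-0.001 -0.002 -1.   ] q6 0.36 w 0.009 gf 39.993542823940516 tool cm to go [-61.46   6.22  -0.3 ]
[ 0.34033503 -0.05985553 -3.15591398] [-0.01350024 -0.0964016   0.01137218]
```

View pics/s2.png

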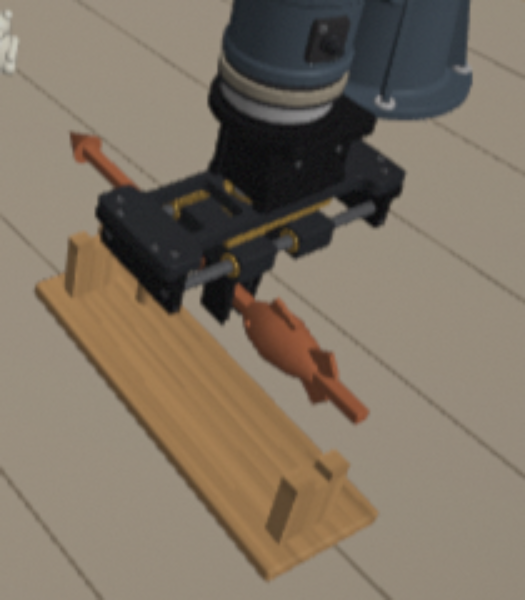

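The vane is free of the rack and level, with the fish at crop (285,340); the 3.2 N load matches 0.32 kg. Carrying it to the pin.

```bash
python3 -m pendant '[{"jaw":0,"linear":[-1,0.1,0],"twist":0},{"jaw":0,"linear":[-2,0.2,0],"twist":0},{"jaw":0,"linear":[-2.8,0.28,0],"twist":0},{"jaw":0,"linear":[-2.8,0.28,0],"twist":0},{"jaw":0,"linear":[-2.8,0.28,0],"twist":0},{"jaw":0,"linear":[-2.8,0.28,0],"twist":0},{"jaw":0,"linear":[-2.8,0.28,0],"twist":0},{"jaw":0,"linear":[-2.8,0.28,0],"twist":0},{"jaw":0,"linear":[-2.8,0.28,0],"twist":0},{"jaw":0,"linear":[-2.8,0.28,0],"twist":0},{"jaw":0,"linear":[-2.8,0.28,0],"twist":0},{"jaw":0,"linear":[-2.8,0.28,0],"twist":0}]' 40
python3 -m pendant '[{"jaw":0,"linear":[-2.8,0.28,0],"twist":0},{"jaw":0,"linear":[-2.8,0.28,0],"twist":0},{"jaw":0,"linear":[-2.8,0.28,0],"twist":0},{"jaw":0,"linear":[-2.8,0.28,0],"twist":0},{"jaw":0,"linear":[-2.8,0.28,0],"twist":0},{"jaw":0,"linear":[-2.8,0.28,0],"twist":0},{"jaw":0,"linear":[-2.8,0.28,0],"twist":0},{"jaw":0,"linear":[-2.8,0.28,0],"twist":0},{"jaw":0,"linear":[-2.8,0.28,0],"twist":0},{"jaw":0,"linear":[-2,0.2,0],"twist":0},{"jaw":0,"linear":[-1,0.1,0],"twist":0},{"jaw":0,"linear":[0,0,0],"twist":0}]' 40
python3 -m pendant '[{"jaw":0,"linear":[0,0,0],"twist":0},{"jaw":0,"linear":[0,0,0],"twist":0},{"jaw":0,"linear":[0,0,0],"twist":0}]' 40
python3 -c "
from h import *
to(.5257,-.3588,.12)"
```

```text
time: 11.55
position: [0.5208, -0.0545, 0.1425]
tool_rot: [0.737, 0.676, -0.0, -0.0]
ft_force: [0.2, 0.2, -3.2]
grip_width: 0.0091
grip_force: 40.0
time: 12.55
position: [0.5248, -0.3388, 0.1423]
tool_rot: [0.738, 0.675, -0.0, 0.001]
ft_force: [-0.2, -0.1, -2.4]
grip_width: 0.0094
grip_force: 40.0
time: 12.8
position: [0.5249, -0.334, 0.1423]
tool_rot: [0.736, 0.677, 0.0, -0.001]
ft_force: [-0.2, -1.0, -3.6]
grip_width: 0.0095
grip_force: 40.0
t 12.8 pos [ 0.5249 -0.334   0.1423] xyaw 85.17 tilt [ 0.001 -0.001 -1.   ] q6 -0.66 w 0.0095 gf 39.99374516308308 tool cm to go [-2.47  0.29  2.23]
```

```bash
python3 -m pendant '[{"jaw":0,"linear":[-1.2,0.15,0],"twist":0},{"jaw":0,"linear":[-1.2,0.1,0],"twist":0},{"jaw":0,"linear":[0,0,0.7],"twist":0},{"jaw":0,"linear":[0,0,0.7],"twist":0},{"jaw":0,"linear":[0,0,0.6],"twist":0},{"jaw":0,"linear":[0,0,0],"twist":0},{"jaw":0,"linear":[0,0,0],"twist":0},{"jaw":0,"linear":[0,0,0],"twist":0},{"jaw":0,"linear":[0,0,0],"twist":0},{"jaw":0,"linear":[0,0,0],"twist":0},{"jaw":0,"linear":[0,0,0],"twist":0}]' 40
python3 - <<'E'
from h import *
to(.5257,-.3575,.12)
c=cam('scene');cv2.imwrite('pics/s3.png',cv2.resize(c['color'][0:300,0:400],(800,600)))
c=cam('top');I=c['color'];hsv=cv2.cvtColor(I,cv2.COLOR_BGR2HSV)
vv,uu=np.mgrid[:384,:512];m=(uu>320)&(uu<470)&(vv>185)&(vv<235)&(hsv[...,1]>140)&(hsv[...,0]<10)
P=cloud(c);m&=(P[...,2]>.09)&(P[...,2]<.16)
Q=ray(c,*np.nonzero(m)[::-1],.12);d=np.array([.0878,.9961]);s=Q[:,:2]@d;a,b=Q[s.argmin()],Q[s.argmax()]
print('tip',a,'tail',b,'len',np.ptp(s),'bal',a[:2]+.199*d,b[:2]-.124*d)
s2=P[m][:,:2]@d
for k in np.linspace(s2.min(),s2.max(),6)[:-1]:
    w=(s2>=k)&(s2<k+.06);print(w.sum(),np.median(P[m][w],0).round(3) if w.any() else '')
E
```

```text
time: 13.72
position: [0.5259, -0.3601, 0.1229]
tool_rot: [0.737, 0.676, 0.0, 0.0]
ft_force: [0.1, 0.7, -2.8]
grip_width: 0.0095
grip_force: 40.0
t 13.7167 pos [ 0.5259 -0.3601  0.1229] xyaw 85.09 tilt [-0.     0.001 -1.   ] q6 -0.69 w 0.0095 gf 39.99378360807896 tool cm to go [ 0.26 -0.04  0.29]Traceback (most recent call last):
  File "<stdin>", line 7, in <module>
ValueError: attempt to get argmin of an empty sequence
```

View pics/s3.png

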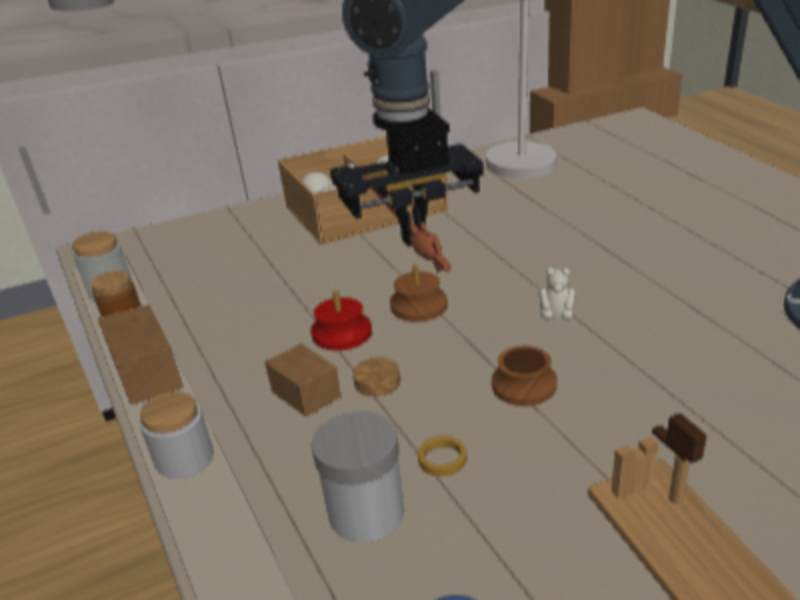

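The vane is held above the beech pin base at (418,285), and nothing appears disturbed. I'll check that the box behind is clear of the arrow tip, that the vane is level, and that it is still.

```bash
python3 -m pendant '[{"jaw":0,"linear":[0.2,0,0],"twist":0},{"jaw":0,"linear":[0,0,0],"twist":0},{"jaw":0,"linear":[0,0,0],"twist":0},{"jaw":0,"linear":[0,0,0],"twist":0},{"jaw":0,"linear":[0,0,0],"twist":0},{"jaw":0,"linear":[0,0,0],"twist":0}]' 40
python3 - <<'E'
from h import *
to(.5257,-.3575,.123);o=robot.get_obs();print(o['ft_force'],o['moment'],abs(o['joint_velocities']).max())
P=np.load('pics/top0.npy');b=P[185:290,488:512].reshape(-1,3);b=b[(b[:,2]>.02)&(b[:,2]<.3)];print('box top z',b[:,2].max(),'near y',b[:,1].max(),b[:,0].min(),b[:,0].max())
c=cam('scene');P=cloud(c);hsv=cv2.cvtColor(c['color'],cv2.COLOR_BGR2HSV)
vv,uu=np.mgrid[:384,:512];m=(uu>200)&(uu<228)&(vv>105)&(vv<137)&(hsv[...,0]<11)&(hsv[...,1]>110)&(P[...,2]>.09)
q=P[m];print('vane pts',len(q),q[:,1].min(),q[:,1].max())
for k in np.arange(-.36,-.22,.03):
    w=(q[:,1]>=k)&(q[:,1]<k+.03);print(k.round(2),w.sum(),q[w].mean(0).round(3) if w.any() else '')
E
```

```text
time: 14.32
position: [0.5259, -0.3581, 0.1226]
tool_rot: [0.737, 0.676, -0.0, 0.0]
ft_force: [0.6, 0.6, -2.6]
grip_width: 0.0093
grip_force: 40.0
t 14.3167 pos [ 0.5259 -0.3581  0.1226] xyaw 85.08 tilt [-0.  0. -1.] q6 -0.69 w 0.0093 gf 39.9937898106873 tool cm to go [ 0.05 -0.02 -0.04]
[ 0.56129286  0.5600385  -2.6450045 ] [-0.01676205 -0.0918405  -0.01598283] 0.0010270180654233664
box top z 0.08791690924739737 near y -0.6109922470417773 0.34034300401906237 0.5789043427360959
vane pts 230 -0.35848911286313556 -0.23498932820682872
-0.36 15 [ 0.527 -0.349  0.132]
-0.33 58 [ 0.538 -0.31   0.14 ]
-0.3 94 [ 0.537 -0.287  0.135]
-0.27 50 [ 0.536 -0.26   0.131]
-0.24 13 [ 0.537 -0.238  0.128]
```

The tail end is where it should be (y = -0.235), the vane is level, and the box is 5 cm clear of the arrow tip. Handing in.

```bash
python3 -c "
from rig import robot
print(robot.hand_in())"
```

```text
the job is handed in; nothing more can be done
None
```

I turned the button about 84° clear of the rod, lifted the vane out at its balance point, and handed in at 14.4 s with it held level and still about 5.5 cm above the beech base's pin; no verdict came back.

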